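# Nest the bar cups on their mats

## Task

Put the five cups away in two nests, every cup left mouth down as it stands now, with its rim resting on the mat. In the middle of the round mat set the smallest steel tumbler, then the middle one down over it, then the largest over both; in the middle of the square mat set the small wooden box cup, then the large one down over it. Leave the bottle, the pile of dishes and the pen box where they are.

Things in the scene. Friction and masses are not known exactly. Their poses are not given: they have to be found in the camera images.
- tumbler_small_center (a point): Smallest of three plain steel tumblers: a slightly tapered round cup standing mouth down, closed end up. 46 mm tall, outer diameter 34 mm at the closed top and 40 mm at the mouth rim below; wall 2.5 mm, closed end 4 mm thick, so the hollow is 42 mm deep and 35 mm wide at the mouth. The point is on its axis, half-way up (23 mm above the rim it stands on); z points up out of the closed end. Weighs about 60 g, loose.
- tumbler_medium_center (a point): Middle of three plain steel tumblers: a slightly tapered round cup standing mouth down, closed end up. 58 mm tall, outer diameter 50 mm at the closed top and 58 mm at the mouth rim below; wall 2.5 mm, closed end 4 mm thick, so the hollow is 54 mm deep and 53 mm wide at the mouth. The point is on its axis, half-way up (29 mm above the rim it stands on); z points up out of the closed end. Weighs about 100 g, loose.
- tumbler_large_center (a point): Largest of three plain steel tumblers: a slightly tapered round cup standing mouth down, closed end up. 70 mm tall, outer diameter 62 mm at the closed top and 70 mm at the mouth rim below; wall 2.5 mm, closed end 4 mm thick, so the hollow is 66 mm deep and 65 mm wide at the mouth. The point is on its axis, half-way up (35 mm above the rim it stands on); z points up out of the closed end. Weighs about 150 g, loose.
- masu_small_center (a point): Smaller of two square wooden box cups with straight upright sides, standing mouth down, closed end up. 40 x 40 mm outside, 44 mm tall; walls and closed end 5 mm thick, so the hollow is 30 x 30 mm and 39 mm deep. The point is on its middle axis, half-way up (22 mm above the rim it stands on); x and y run square to its sides, z up. Weighs about 50 g, loose.
- masu_large_center (a point): Larger of two square wooden box cups with straight upright sides, standing mouth down, closed end up. 66 x 66 mm outside, 60 mm tall; walls and closed end 5 mm thick, so the hollow is 56 x 56 mm and 55 mm deep. The point is on its middle axis, half-way up (30 mm above the rim it stands on); x and y run square to its sides, z up. Weighs about 100 g, loose.
- round_mat_top (a point): Round black rubber mat, 104 mm across and 6 mm thick, fixed to the counter. The point is the centre of its top face; z up.
- square_mat_top (a point): Square black rubber mat, 104 x 104 mm and 6 mm thick, fixed to the counter, possibly turned. The point is the centre of its top face; x and y run square to its sides, z up.
- bottle: Bystander: amber glass bottle with a paper band and black cap, 64 mm across, 170 mm tall, standing upright on the right. Origin: centre of its underside.
- dishes: Bystander: low pile of black round dishes (one piece), 112 mm across, 44 mm tall, on the left. Origin: centre of its underside.
- caddy: Bystander: grey open box holding pens, 70 x 150 mm and 60 mm tall, pens standing out to 125 mm, at the far side. Origin: centre of its underside, long side along its y.
There are look-alikes about, which are no part of the job. Leave any purple look-alike of the part that bears square_mat_top alone.

How it is judged:
By the outcome, as a careful person would: the job done as asked, in the order asked, and still so for the second after the job is handed in, with the robot touching nothing.
It also fails if it takes over 128 s, if anything falls off the work surface, if the arm or the gripper's body presses on something with over 40 N, if the wrist force passes 120 N, or if a joint passes its speed limit or range.

## Robot

A 6-joint arm with a two-finger parallel gripper is mounted at the origin on the work surface. World frame = base frame: x ahead of the robot, y to its left, z up, the work surface at z = 0. Lengths are in mm, angles in rad, forces in N, time in s.
With the tool pointing down it reaches from about 275 to 750 mm from the base axis. Payload 10.2 kg.
Tool frame: the origin (TCP) lies at the very end of the fingers, on their centre line; the grasp point (between the pads) lies 19 mm behind it; z points along the fingers, y is the direction in which the jaws open and shut (so a half turn about z gives the same grasp; the last joint's range is limited). The gripper opens to 85 mm and grips with 20 to 120 N. Pads are 22 mm wide; open, the fingers measure 114 mm over their backs; the gripper's body (76 mm by 85 mm) begins 54 mm behind the grasp point. The pads swing forward as they close: fully open they stand 13 mm farther back than shut.
Start: joints at [-1.558, 0.313, 1.498, -0, 1.331, -0.223], TCP at [122.637, -510.481, 231.294] pointing down, gripper open.
Joint ranges: [-2.94, 2.94], [-0.97, 2.17], [0.19, 2.56], [-1.23, 4.37], [0.02, 3.11], [-2.88, 2.88]. Speed limits (rad/s): [2.39, 2.39, 3.01, 3.14, 3.14, 3.14].

## Interface

Orientations are given as a unit quaternion [w, x, y, z].
In Python, from rig import sensors, imaging, ctrl gives the robot as it stands.
- The arm moves only by the shell command python3 -m creep 'ROWS' [FORCE]. ROWS is JSON, a list of rows, each an object with "grip": the finger opening in mm, from 0 to 85.4; "linear": the shift along the tool's x, y, z in mm, a list of three; "rot": the turn, a rotation vector about the tool's x, y, z in rad, a list of three. A call has 1 to 12 rows; each row shifts and turns the commanded pose from where the row before left it, along the tool's axes as they then stand; what a row does not reach is not made up. A row lasts 1/12 s, in which the tool goes at most 41.7 mm and 7.16 degrees, less where a joint would pass 70% of its speed; a pose out of reach is approached as far as the arm can. A call with a gripper value outside its range is refused whole. The fingers move at their own pace and stop on an object; FORCE is the grip in N (left out, the last holds). Time passes only in rows, so rows that do not move let the fingers close. It gives the time, the measured TCP pose, the force and the opening at its end, in the units of the state.
- sensors.sense(): the state, without advancing time (a new reading comes with each control period).
- imaging.capture(name): name is "side" or "top"; returns (picture, depth): 384x512x3 uint8, red, green, blue; 384x512 float32, mm along the optical axis (not along the pixel's ray), 0 where there is no reading.
- imaging.camera_params(name): a dict with "intrinsics" (3x3 intrinsics, pixels), "R" (3x3) and "t" (3): a world point X has camera coordinates R X + t. Camera axes: x right, y down, z forward; pixel columns grow to the right and rows downward; lengths in mm; the calibration is good to about 2 mm. A picture is of the moment at which its call begins. camera_params takes no time and is no camera call.
- ctrl.finish_job(): hands the job in, once; it reports no verdict.
The state is a dict: "time_s": time; "joints": joint angles; "dq": joint speeds; "tau": joint torques, N m; "eef_pos": TCP position; "ee_rot": TCP orientation; "force": force on the tool from outside, world axes, zero at the start; "wrist_torque": the same for the moment, N m; "grip_width": opening from 0.0 (shut) to 1.0 (fully open).
Only numpy, scipy, OpenCV 4.12 (cv2) and the standard library are available. Lean on these libraries where they do the work, as an engineer would, in place of code of your own. Each camera call takes 0.05 s, during which the arm holds its last target.

## Working session

There is one attempt and no reset: what is moved stays moved. The work goes in short steps, Python scripts to look and compute and a shell command to move; the robot and the scene stay as the last step left them, time stands still between calls to the robot, and variables do not carry over. Pictures are saved under pics/ and viewed, and the job is handed in when it is done.

```bash
ls; mkdir -p pics
python3 - <<'E'
from rig import sensors, imaging, ctrl
import cv2,numpy as np
print(sensors.sense())
for n in ("side","top"):
    p,d=imaging.capture(n); np.savez(f"{n}0.npz",p=p,d=d)
    cv2.imwrite(f"pics/{n}0.png",cv2.resize(p[...,::-1],(800,600),interpolation=cv2.INTER_CUBIC))
    print(imaging.camera_params(n))
E
```

```text
pics
{'time_s': 0.0, 'joints': array([-1.55841586e+00,  3.13482680e-01,  1.49845441e+00, -8.47714922e-07,
        1.33097883e+00, -2.23393170e-01]), 'dq': array([-4.82038321e-04,  4.88061793e-04, -3.88801897e-04,  4.65975947e-05,
       -3.12226256e-04, -1.21015370e-03]), 'tau': array([ 1.58104260e-03, -4.12262678e+01, -2.59743440e+01, -1.03748957e-04,
        4.09666260e-03, -1.20084738e-05]), 'eef_pos': array([ 122.62570656, -510.21345037,  230.7118255 ]), 'ee_rot': array([-6.57998077e-04,  9.93059163e-01,  1.17614031e-01,  6.92677623e-05]), 'force': array([-0.40364547,  0.58894604, -0.00255172]), 'wrist_torque': array([-0.02059329,  0.02862406,  0.00234466]), 'grip_width': 1.0005768432342386}
{'intrinsics': array([[354.98858917,   0.        , 252.98095099],
       [  0.        , 354.98858917, 194.52706845],
       [  0.        ,   0.        ,   1.        ]]), 'R': array([[-0.91179349, -0.4106186 ,  0.00499965],
       [-0.31302402,  0.68709772, -0.65567727],
       [ 0.26579804, -0.59940728, -0.75502471]]), 't': array([ 482.37700714,  203.84830596, 1036.86150585])}
{'intrinsics': array([[413.99383254,   0.        , 252.56243205],
       [  0.        , 413.99383254, 190.08494606],
       [  0.        ,   0.        ,   1.        ]]), 'R': array([[-0.02407374, -0.99970966,  0.00102455],
       [-0.98380642,  0.02350868, -0.17768588],
       [ 0.1776102 , -0.00528552, -0.98408672]]), 't': array([   6.87885002,  530.89396509, 1085.22629409])}
```

View pics/top0.png

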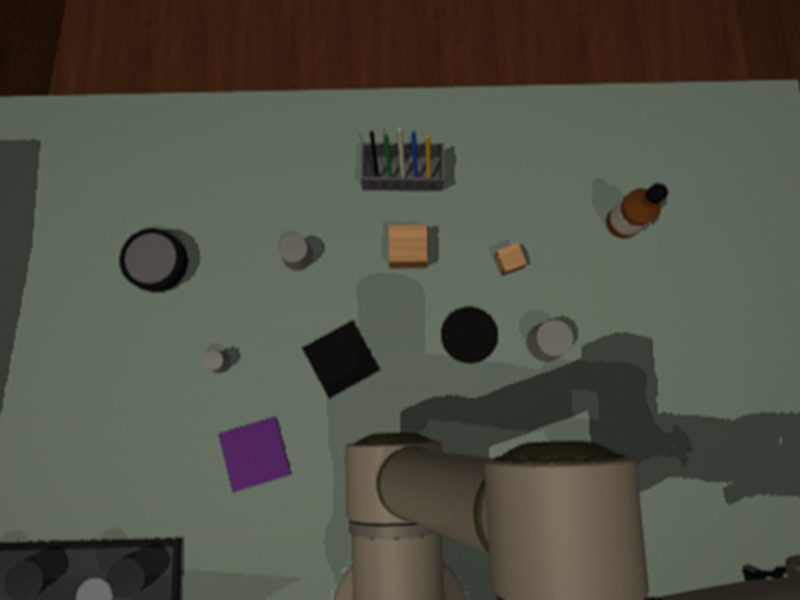

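View pics/side0.png

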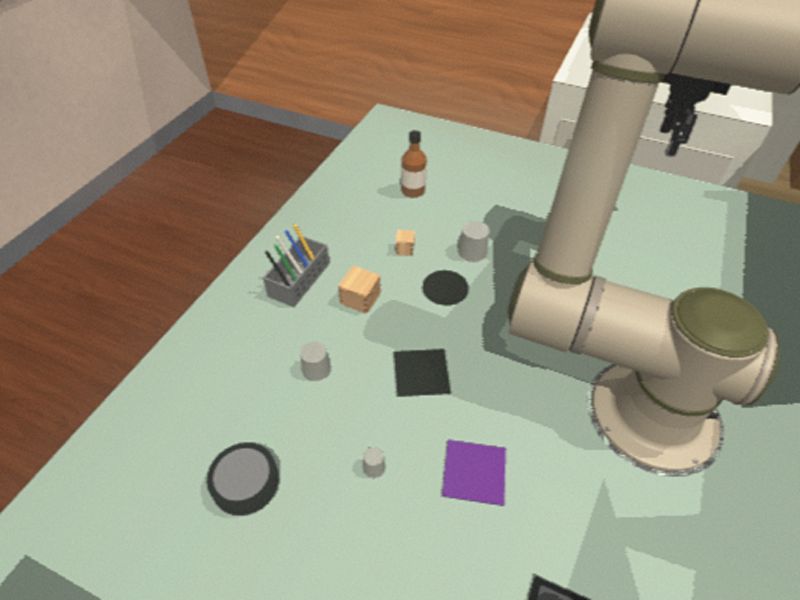

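Top view (800x600 picture): small tumbler (215,358), medium (295,250), large (552,338), large masu (408,246), small masu (511,258), round mat (470,334). There are two square mats: black at (341,358) and purple at (255,454). The black one fits, since the mat is described as black and the purple one is the look-alike to leave alone. Next I'll measure everything and confirm in a crop.

```bash
cat > h.py <<'E'
import numpy as np,cv2
from rig import imaging,sensors
from scipy import ndimage as ndi
def world(n,d):
    c=imaging.camera_params(n);K=c["intrinsics"];v,u=np.mgrid[:384,:512]
    X=np.stack([(u-K[0,2])/K[0,0]*d,(v-K[1,2])/K[1,1]*d,d],-1)
    return (X-c["t"])@c["R"]
def onplane(n,uv,z):
    c=imaging.camera_params(n);K=c["intrinsics"];uv=np.atleast_2d(uv).astype(float)
    r=np.c_[(uv-K[:2,2])/[K[0,0],K[1,1]],np.ones(len(uv))]@c["R"]; o=-c["R"].T@c["t"]
    return o+r*((z-o[2])/r[:,2])[:,None]
def proj(n,X):
    c=imaging.camera_params(n);p=(np.atleast_2d(X)@c["R"].T+c["t"])@c["intrinsics"].T
    return p[:,:2]/p[:,2:]
E
python3 - <<'E'
from h import *
for n in("top","side"):
    z=np.load(n+"0.npz");p,d=z["p"],z["d"];W=world(n,d)
    ok=(d>0)&(W[...,0]>180)&(W[...,0]<800)&(abs(W[...,1])<450)
    print(n,"table z",np.median(W[...,2][ok]))
    m=ok&(W[...,2]>25)&(W[...,2]<200)
    L,k=ndi.label(m)
    for i in range(1,k+1):
        s=L==i
        if s.sum()<25: continue
        P=W[s];zt=np.percentile(P[:,2],90); T=P[P[:,2]>zt-5]
        (c,wh,a)=cv2.minAreaRect(T[:,:2].astype(np.float32))
        u=np.argwhere(s).mean(0)[::-1]
        print(n,u.round(),s.sum(),"ztop %.1f"%zt,"mean",T.mean(0).round(1),"rect",np.round(c,1),np.round(wh,1),round(a,1), T[:,:2].min(0).round(),T[:,:2].max(0).round())
    g=p.astype(int).max(-1); 
    m=(g<45)&ok&(W[...,2]<20); L,k=ndi.label(m)
    for i in range(1,k+1):
        s=L==i
        if s.sum()<300: continue
        v,u=np.nonzero(s); Q=onplane(n,np.c_[u,v],6.)
        (c,wh,a)=cv2.minAreaRect(Q[:,:2].astype(np.float32)); print(n,"mat",u.mean(),v.mean(),s.sum(),Q.mean(0).round(1),np.round(c,1),np.round(wh,1),round(a,1),"medz",np.median(W[s][:,2]))
p=np.load("top0.npz")["p"]
cv2.imwrite("pics/crop0.png",cv2.resize(p[70:330,100:440,::-1],(780,596),interpolation=cv2.INTER_CUBIC))
E
```

```text
top table z 1.4911704003417106
top [265.  99.] 73 ztop 112.7 mean [796.7 -43.  114.7] rect [796.4 -42.9] [5.8 5.2] 88.1 [794. -46.] [799. -40.]
top [260. 112.] 446 ztop 63.9 mean [763.7 -35.7  72.6] rect [769.9 -24.1] [146.6  58.2] 88.6 [739. -98.] [800.  49.]
top [248.  99.] 72 ztop 118.2 mean [794.9   5.2 119.9] rect [795.1   5.7] [7.2 4.1] 63.9 [793.   3.] [798.   8.]
top [239.  99.] 69 ztop 107.5 mean [797.2  26.9 109.6] rect [797.5  27.1] [5.4 4.8] 87.9 [795.  24.] [800.  30.]
top [257. 100.] 70 ztop 99.7 mean [797.6 -21.6 101.2] rect [795.3 -21.6] [9.  5.5] 0.1 [791. -24.] [800. -19.]
top [408. 134.] 768 ztop 169.1 mean [ 669.4 -431.7  169.8] rect [ 670.3 -432. ] [27.8 30.3] 58.0 [ 655. -447.] [ 686. -417.]
top [260. 157.] 631 ztop 62.6 mean [625.  -29.7  60.4] rect [624.5 -30. ] [63.6 67.1] 88.6 [591. -63.] [658.   2.]
top [101. 166.] 1008 ztop 46.6 mean [611.3 415.5  44.5] rect [612.9 410.3] [ 79.4 109.8] 90.0 [558. 371.] [668. 450.]
top [188. 161.] 326 ztop 59.7 mean [619.7 171.3  58. ] rect [621.6 171. ] [48.8 47. ] 0.7 [597. 148.] [646. 195.]
top [326. 165.] 240 ztop 46.6 
[... 1108 characters left out ...]
86.]
side [186. 166.] 43 ztop 90.4 mean [796.3 -17.1  91.2] rect [796.1 -17.3] [8.5 4.4] 8.5 [792. -20.] [800. -14.]
side [229. 183.] 477 ztop 62.2 mean [627.7 -25.4  60.6] rect [628.1 -27. ] [68.5 68.1] 89.1 [594. -62.] [662.   7.]
side [346. 217.] 253 ztop 198.1 mean [237.1  74.1 196.8] rect [234.8  73.9] [108.3   7.7] 4.3 [181.  66.] [289.  77.]
side [200. 229.] 307 ztop 60.1 mean [623.4 176.2  58.6] rect [624.2 175.1] [47.4 48.3] 69.9 [600. 151.] [649. 200.]
side [157. 299.] 1056 ztop 47.5 mean [614.1 417.5  45.5] rect [615.  412.2] [111.5  75.1] 0.0 [559. 375.] [671. 450.]
side [238. 294.] 178 ztop 48.6 mean [430.7 314.   46.8] rect [431.  313.8] [31.4 32.8] 25.3 [414. 298.] [447. 330.]
```

View pics/crop0.png

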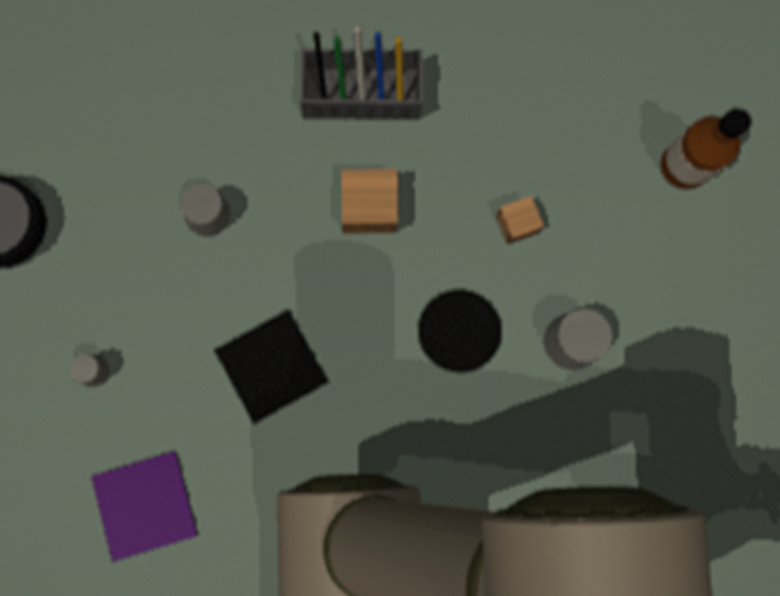

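In the crop, the black square mat is at (271,367) and the purple look-alike at (145,505). The black mat is the target. Top and side estimates differ steadily by about 4 mm, so I'll also get the mats in the side view and average the two.

Run:
```python
from h import *
for n in("top","side"):
    z=np.load(n+"0.npz");p,d=z["p"],z["d"];W=world(n,d)
    for nm,g0 in(("round",(468,-137)),("square",(430,93))):
        near=np.hypot(W[...,0]-g0[0],W[...,1]-g0[1])<85
        g=p.astype(int).max(-1)
        for th in(40,55,60):
            m=near&(g<th)&(W[...,2]<20);L,k=ndi.label(m)
            if k==0: continue
            s=L==1+np.argmax(ndi.sum(m,L,range(1,k+1)))
            v,u=np.nonzero(s);Q=onplane(n,np.c_[u,v],6.)
            c,wh,a=cv2.minAreaRect(Q[:,:2].astype(np.float32));print(n,nm,th,s.sum(),Q.mean(0).round(1),np.round(c,1),np.round(wh,1),round(a,1))
```

```text
top round 40 978 [ 467.3 -137.6    6. ] [ 467.3 -137.8] [95.7 96.4] 87.9
top round 55 1012 [ 467.3 -137.9    6. ] [ 467.3 -137.7] [99.9 99.3] 61.6
top round 60 1035 [ 467.3 -137.7    6. ] [ 468.1 -137. ] [100.6 100.7] 42.9
top square 40 1299 [429.6  93.4   6. ] [430.1  93.1] [100.2 101.6] 27.8
top square 55 1348 [429.3  93.2   6. ] [429.9  92.8] [101.9 103.9] 28.0
top square 60 1367 [429.5  93.2   6. ] [430.  93.] [102.7 104.2] 27.6
side round 55 1 [ 458.1 -120.1    6. ] [ 458.1 -120.1] [0. 0.] 0.0
side round 60 87 [ 443.5 -123.9    6. ] [ 442.4 -128.7] [92.5 34.6] 80.8
side square 55 6 [407.1  59.7   6. ] [407.5  58.9] [9.9 6. ] 2.0
side square 60 257 [407.5  79.4   6. ] [413.9  88.1] [59.9 98.6] 27.7
```

```bash
python3 -m creep '[{"grip":85,"linear":[30,5,0],"rot":[0,0,0]},{"grip":85,"linear":[30,-20,0],"rot":[0,0,0.06]},{"grip":85,"linear":[30,-20,0],"rot":[0,0,0.06]},{"grip":85,"linear":[30,-20,0],"rot":[0,0,0.06]},{"grip":85,"linear":[30,-20,0],"rot":[0,0,0.056]},{"grip":85,"linear":[30,-25,0],"rot":[0,0,0]},{"grip":85,"linear":[30,-25,0],"rot":[0,0,0]},{"grip":85,"linear":[30,-25,0],"rot":[0,0,0]},{"grip":85,"linear":[30,-25,0],"rot":[0,0,0]}]' 40
```

```text
time_s: 0.85
eef_pos: [381.0, -310.4, 231.2]
ee_rot: [-0.0, 1.0, -0.0, -0.0]
force: [-1.4, -0.5, 0.4]
grip_width: 0.994
```

```bash
python3 -m creep '[{"grip":85,"linear":[10,-35,0],"rot":[0,0,0]},{"grip":85,"linear":[10,-35,0],"rot":[0,0,0]},{"grip":85,"linear":[10,-35,0],"rot":[0,0,0]},{"grip":85,"linear":[10,-35,0],"rot":[0,0,0]},{"grip":85,"linear":[10,-35,0],"rot":[0,0,0]},{"grip":85,"linear":[0,-35,0],"rot":[0,0,0]},{"grip":85,"linear":[0,-35,0],"rot":[0,0,0]},{"grip":85,"linear":[0,-35,0],"rot":[0,0,0]},{"grip":85,"linear":[0,-35,0],"rot":[0,0,0]},{"grip":85,"linear":[0,-35,0],"rot":[0,0,0]},{"grip":85,"linear":[0,-35,0],"rot":[0,0,0]},{"grip":85,"linear":[0,-35,0],"rot":[0,0,0]}]'
python3 -m creep '[{"grip":75,"linear":[0,-35,15],"rot":[0,0,0]},{"grip":70,"linear":[0,-35,15],"rot":[0,0,0]},{"grip":70,"linear":[0,-35,15],"rot":[0,0,0]},{"grip":70,"linear":[0,-35,15],"rot":[0,0,0]},{"grip":70,"linear":[0,-35,15],"rot":[0,0,0]},{"grip":70,"linear":[0,-28,15],"rot":[0,0,0]},{"grip":70,"linear":[0,0,10],"rot":[0,0,0]},{"grip":70,"linear":[0,0,0],"rot":[0,0,0]}]'
cat > snap.py <<'E'
import sys;from h import *
t=sys.argv[1]
for n in sys.argv[2:]:
    p,d=imaging.capture(n);np.savez(f"{n}_{t}.npz",p=p,d=d)
    cv2.imwrite(f"pics/{n}_{t}.png",cv2.resize(p[...,::-1],(800,600),interpolation=cv2.INTER_CUBIC))
E
python3 snap.py a top side
```

```text
time_s: 1.85
eef_pos: [429.4, 109.7, 231.2]
ee_rot: [-0.0, 1.0, -0.0, -0.0]
force: [1.3, -1.2, 0.4]
grip_width: 0.994
time_s: 2.52
eef_pos: [428.5, 311.4, 128.8]
ee_rot: [0.001, 1.0, 0.001, -0.002]
force: [-0.1, -0.2, -0.8]
grip_width: 0.818
```

View pics/side_a.png

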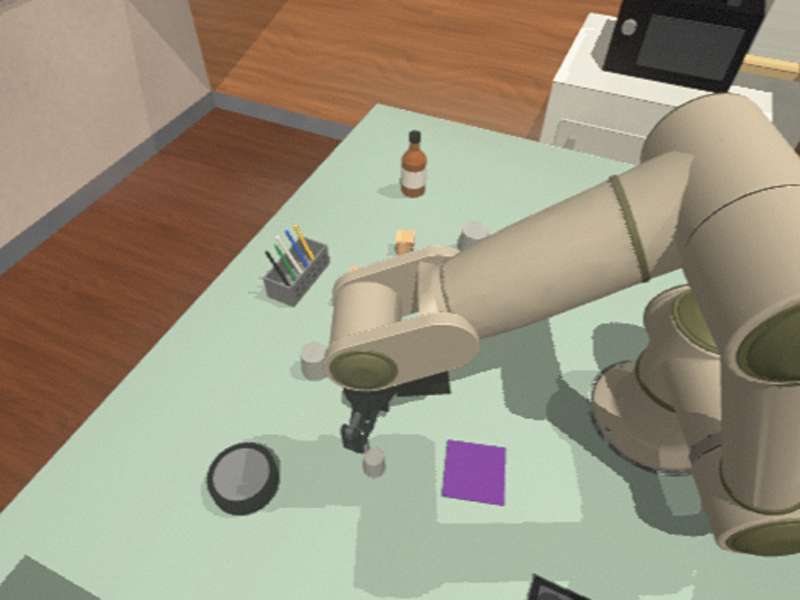

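View pics/top_a.png

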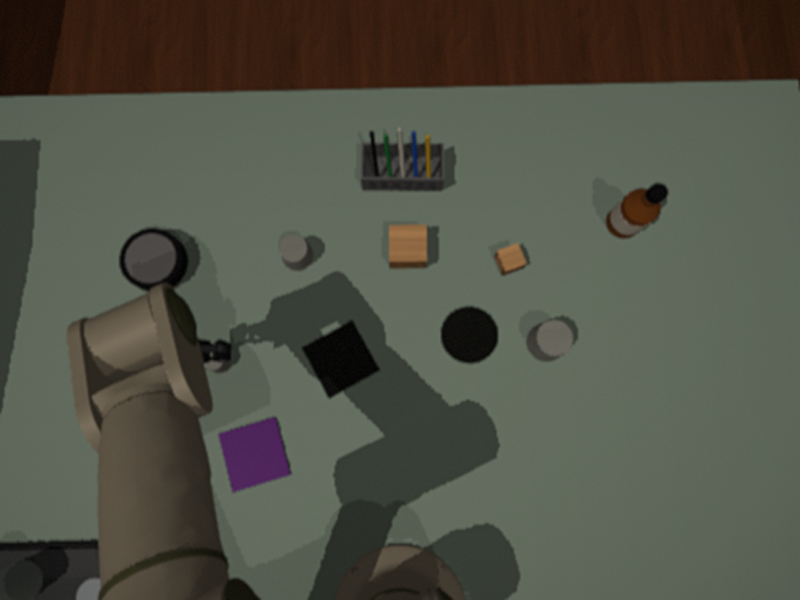

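The side view shows the fingers above the small tumbler (tip at 355,440, cup at 373,462). I'll descend with a settle at the end.

```bash
python3 -m creep '[{"grip":70,"linear":[0,0,15],"rot":[0,0,0]},{"grip":70,"linear":[0,0,20],"rot":[0,0,0]},{"grip":70,"linear":[0,0,20],"rot":[0,0,0]},{"grip":70,"linear":[0,0,0],"rot":[0,0,0]},{"grip":70,"linear":[0,0,0],"rot":[0,0,0]}]'
python3 snap.py b top side
python3 - <<'E'
import cv2,numpy as np
a=np.load("top_b.npz")["p"];b=np.load("side_b.npz")["p"]
A=cv2.resize(a[190:270,90:190,::-1],(400,320),interpolation=3);B=cv2.resize(b[250:330,190:290,::-1],(400,320),interpolation=3)
cv2.imwrite("pics/cb.png",np.hstack([A,B]))
E
```

```text
time_s: 3.03
eef_pos: [430.4, 310.3, 77.0]
ee_rot: [0.0, 1.0, -0.001, -0.0]
force: [-0.2, 0.8, -0.2]
grip_width: 0.82
```

View pics/cb.png

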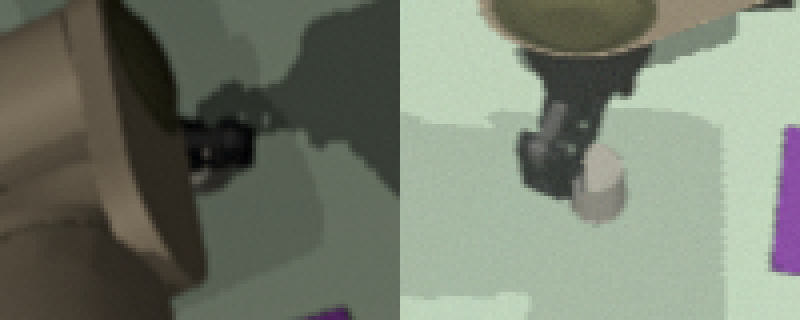

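Run:
```python
from h import *
for n in("top","side"):
    z=np.load(n+"_b.npz");p,d=z["p"].astype(int),z["d"];W=world(n,d)
    near=np.hypot(W[...,0]-430,W[...,1]-311)<80
    dark=(p.max(-1)<75)
    for lo,hi in((70,95),(95,110),(110,125),(125,145)):
        m=near&dark&(W[...,2]>lo)&(W[...,2]<hi)
        if m.sum()>3:
            P=W[m];print(n,lo,m.sum(),P.min(0).round(),P.max(0).round(),np.median(P,0).round(1))
    m=near&(W[...,2]>30)&(W[...,2]<60);P=W[m];print("cup",m.sum(),P.min(0).round(1),P.max(0).round(1))
```

```text
top 125 35 [415. 242. 126.] [440. 273. 145.] [422.9 250.7 137.9]
cup 24 [411.2 293.3  31.6] [434.4 306.9  49.2]
side 70 5 [424. 276.  88.] [433. 277.  94.] [427.9 276.6  90.4]
side 95 9 [422. 275.  97.] [427. 360. 108.] [424.7 277.5 101.1]
side 125 40 [418. 347. 130.] [440. 379. 145.] [421.9 360.5 139.8]
cup 126 [413.8 297.3  30.2] [441.4 331.6  50.8]
```

Finger depths from the two cameras average to the measured TCP, so the averaged camera frame is good. Continuing down and gripping.

```bash
python3 -m creep '[{"grip":70,"linear":[-1,-2,17],"rot":[0,0,0]},{"grip":70,"linear":[0,0,20],"rot":[0,0,0]},{"grip":70,"linear":[0,0,20],"rot":[0,0,0]},{"grip":70,"linear":[0,0,10],"rot":[0,0,0]},{"grip":70,"linear":[0,0,0],"rot":[0,0,0]},{"grip":25,"linear":[0,0,0],"rot":[0,0,0]},{"grip":25,"linear":[0,0,0],"rot":[0,0,0]},{"grip":25,"linear":[0,0,0],"rot":[0,0,0]},{"grip":25,"linear":[0,0,0],"rot":[0,0,0]},{"grip":25,"linear":[0,0,0],"rot":[0,0,0]},{"grip":25,"linear":[0,0,0],"rot":[0,0,0]},{"grip":25,"linear":[0,0,0],"rot":[0,0,0]}]' 40
```

```text
time_s: 4.13
eef_pos: [430.0, 313.6, 10.9]
ee_rot: [-0.001, 1.0, -0.0, 0.001]
force: [0.2, 1.6, 5.8]
grip_width: 0.423
```

```bash
python3 -m creep '[{"grip":25,"linear":[0,0,-15],"rot":[0,0,0]},{"grip":25,"linear":[0,0,-25],"rot":[0,0,0]},{"grip":25,"linear":[0,0,-25],"rot":[0,0,0]},{"grip":25,"linear":[0,0,-25],"rot":[0,0,0]},{"grip":25,"linear":[3,30,0],"rot":[0,0,0]},{"grip":25,"linear":[3,30,0],"rot":[0,0,0]},{"grip":25,"linear":[3,30,0],"rot":[0,0,0]},{"grip":25,"linear":[3,30,0],"rot":[0,0,0]},{"grip":25,"linear":[3,30,0],"rot":[0,0,0]},{"grip":25,"linear":[3,30,0],"rot":[0,0,0]},{"grip":25,"linear":[3,30,0],"rot":[0,0,0]},{"grip":25,"linear":[3,30,0],"rot":[0,0,0]}]'
python3 -m creep '[{"grip":25,"linear":[3,30,0],"rot":[0,0,0]},{"grip":25,"linear":[3,30,0],"rot":[0,0,0]},{"grip":25,"linear":[3,30,0],"rot":[0,0,0]},{"grip":25,"linear":[3,30,0],"rot":[0,0,0]},{"grip":25,"linear":[3,30,0],"rot":[0,0,0]},{"grip":25,"linear":[0,30,0],"rot":[0,0,0]},{"grip":25,"linear":[0,29,0],"rot":[0,0,0]},{"grip":25,"linear":[0,0,0],"rot":[0,0,0]},{"grip":25,"linear":[0,0,0],"rot":[0,0,0]},{"grip":25,"linear":[0,0,0],"rot":[0,0,0]}]'
python3 snap.py c top side
```

```text
time_s: 5.13
eef_pos: [453.0, 71.6, 100.0]
ee_rot: [0.0, 1.0, -0.0, 0.001]
force: [0.7, 0.6, -0.1]
grip_width: 0.425
time_s: 5.97
eef_pos: [467.8, -135.6, 99.6]
ee_rot: [-0.0, 1.0, -0.0, 0.0]
force: [0.4, -0.3, -0.2]
grip_width: 0.425
```

View pics/side_c.png

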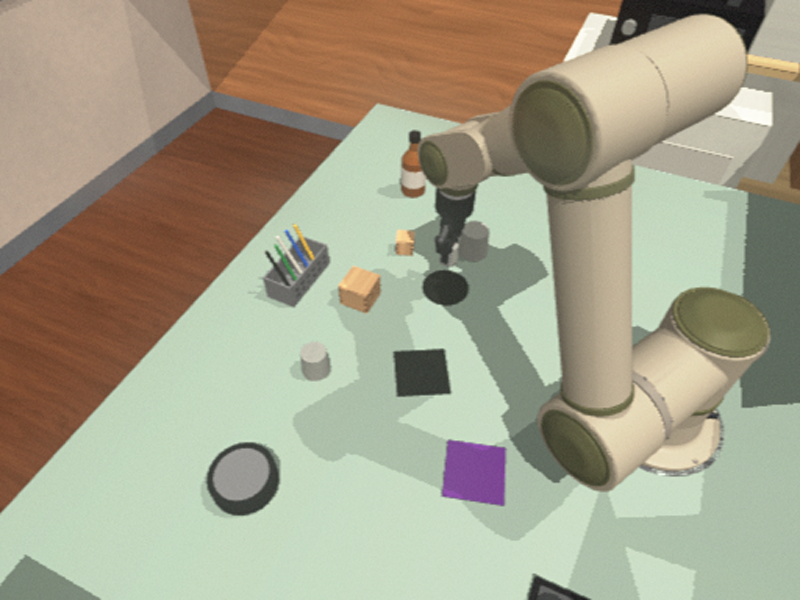

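View pics/top_c.png

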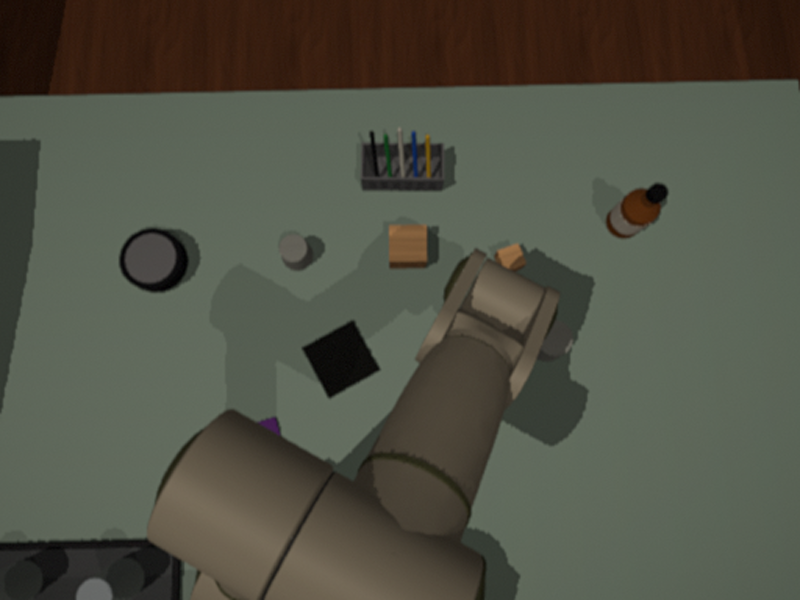

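The side view shows the small tumbler held at (450,255), above the round mat at (445,288), with nothing else disturbed. I'll check the mat centres in the side camera before placing.

Run:
```python
from h import *
n="side"
for t in("0","_c"):
    z=np.load(n+t+".npz");p,d=z["p"],z["d"];W=world(n,d)
    for nm,g0 in(("round",(470,-134)),("square",(433,97))):
        near=np.hypot(W[...,0]-g0[0],W[...,1]-g0[1])<85
        g=p.astype(int).max(-1)
        for th in(70,80,90):
            m=near&(g<th)&(W[...,2]<20);L,k=ndi.label(m)
            s=L==1+np.argmax(ndi.sum(m,L,range(1,k+1)))
            v,u=np.nonzero(s);Q=onplane(n,np.c_[u,v],6.)
            c,wh,a=cv2.minAreaRect(Q[:,:2].astype(np.float32));print(t,nm,th,s.sum(),Q.mean(0).round(1),np.round(c,1),np.round(wh,1),round(a,1))
```

```text
0 round 70 460 [ 467.6 -132.5    6. ] [ 467.9 -132.4] [94.8 94.7] 24.5
0 round 80 474 [ 467.8 -132.5    6. ] [ 468.8 -134.5] [ 94.7 100.1] 22.3
0 round 90 486 [ 467.9 -132.6    6. ] [ 468.8 -134.5] [ 94.7 100.3] 22.3
0 square 70 878 [429.6  98.4   6. ] [430.1  97.2] [ 98.8 101.1] 27.6
0 square 80 903 [429.6  98.7   6. ] [430.2  97.3] [ 99.8 101.6] 27.9
0 square 90 919 [429.8  98.6   6. ] [430.3  97.3] [100.6 104. ] 28.6
_c round 70 471 [ 467.7 -133.3    6. ] [ 469.1 -134.4] [ 93.9 100.4] 19.5
_c round 80 484 [ 467.7 -133.4    6. ] [ 467.6 -133.8] [98.8 97.9] 88.9
_c round 90 506 [ 467.5 -133.6    6. ] [ 468.5 -134.1] [101.3  99.9] 88.8
_c square 70 857 [429.9  99.    6. ] [430.3  97.4] [96.8 99.9] 28.1
_c square 80 895 [429.8  99.1   6. ] [430.4  97.9] [ 99.  101.7] 27.6
_c square 90 909 [429.6  99.    6. ] [430.4  98. ] [100.5 102.3] 28.0
```

```bash
python3 -m creep '[{"grip":25,"linear":[0,0,20],"rot":[0,0,0]},{"grip":25,"linear":[0,0,25],"rot":[0,0,0]},{"grip":25,"linear":[0,0,20],"rot":[0,0,0]},{"grip":25,"linear":[0,0,10],"rot":[0,0,0]},{"grip":25,"linear":[0,0,4],"rot":[0,0,0]},{"grip":25,"linear":[0,0,3],"rot":[0,0,0]},{"grip":25,"linear":[0,0,0],"rot":[0,0,0]},{"grip":25,"linear":[0,0,0],"rot":[0,0,0]}]'
```

```text
time_s: 6.73
eef_pos: [468.4, -136.1, 18.1]
ee_rot: [0.0, 1.0, 0.0, 0.001]
force: [0.8, 0.1, -0.6]
grip_width: 0.417
```

```bash
python3 -m creep '[{"grip":25,"linear":[0,0,0.6],"rot":[0,0,0]},{"grip":25,"linear":[0,0,0.6],"rot":[0,0,0]},{"grip":25,"linear":[0,0,0],"rot":[0,0,0]},{"grip":25,"linear":[0,0,0],"rot":[0,0,0]}]'
```

```text
time_s: 7.07
eef_pos: [468.4, -136.3, 16.9]
ee_rot: [0.0, 1.0, -0.0, 0.001]
force: [-0.9, 0.4, 4.9]
grip_width: 0.422
```

```bash
python3 -m creep '[{"grip":60,"linear":[0,0,0],"rot":[0,0,0]},{"grip":60,"linear":[0,0,0],"rot":[0,0,0]},{"grip":60,"linear":[0,0,0],"rot":[0,0,0]},{"grip":60,"linear":[0,0,0],"rot":[0,0,0]},{"grip":75,"linear":[0,0,-15],"rot":[0,0,0]},{"grip":75,"linear":[0,0,-25],"rot":[0,0,0]},{"grip":75,"linear":[0,0,-30],"rot":[0,0,0]},{"grip":75,"linear":[0,0,-30],"rot":[0,0,0]},{"grip":75,"linear":[12,-30,0],"rot":[0,0,0]},{"grip":75,"linear":[15,-30,0],"rot":[0,0,0]},{"grip":75,"linear":[15,-30,0],"rot":[0,0,0]},{"grip":75,"linear":[15,-30,0],"rot":[0,0,0]}]'
python3 -m creep '[{"grip":75,"linear":[16,-30,0],"rot":[0,0,0]},{"grip":75,"linear":[16,-30,0],"rot":[0,0,0]},{"grip":75,"linear":[16,-30,0],"rot":[0,0,0]},{"grip":75,"linear":[16,-30,0],"rot":[0,0,0]},{"grip":75,"linear":[16,-30,0],"rot":[0,0,0]},{"grip":75,"linear":[17,-30,0],"rot":[0,0,0]},{"grip":75,"linear":[0,-9,0],"rot":[0,0,0]},{"grip":75,"linear":[0,0,0],"rot":[0,0,0]},{"grip":75,"linear":[0,0,0],"rot":[0,0,0]}]'
python3 snap.py d top side
python3 - <<'E'
from h import *
for n in("top","side"):
    z=np.load(n+"_d.npz");p,d=z["p"],z["d"];W=world(n,d)
    m=(np.hypot(W[...,0]-468,W[...,1]+136)<45)&(W[...,2]>40)&(W[...,2]<75)
    P=W[m];T=P[P[:,2]>np.percentile(P[:,2],90)-6];print(n,len(T),T.mean(0).round(1),np.round(cv2.minAreaRect(T[:,:2].astype(np.float32))[:2],1).tolist())
E
```

```text
time_s: 8.07
eef_pos: [525.4, -14.7, 116.3]
ee_rot: [0.0, 1.0, -0.0, 0.0]
force: [0.7, -0.2, 0.9]
grip_width: 0.88
time_s: 8.82
eef_pos: [621.5, 172.7, 115.6]
ee_rot: [0.0, 1.0, 0.0, -0.0]
force: [-0.7, 0.9, 0.5]
grip_width: 0.883
top 118 [ 465.8 -136.5   51.9] [[465.8, -136.6], [30.1, 30.1]]
side 63 [ 469.4 -132.5   52.7] [[468.3, -132.4], [30.6, 34.4]]
```

View pics/side_d.png

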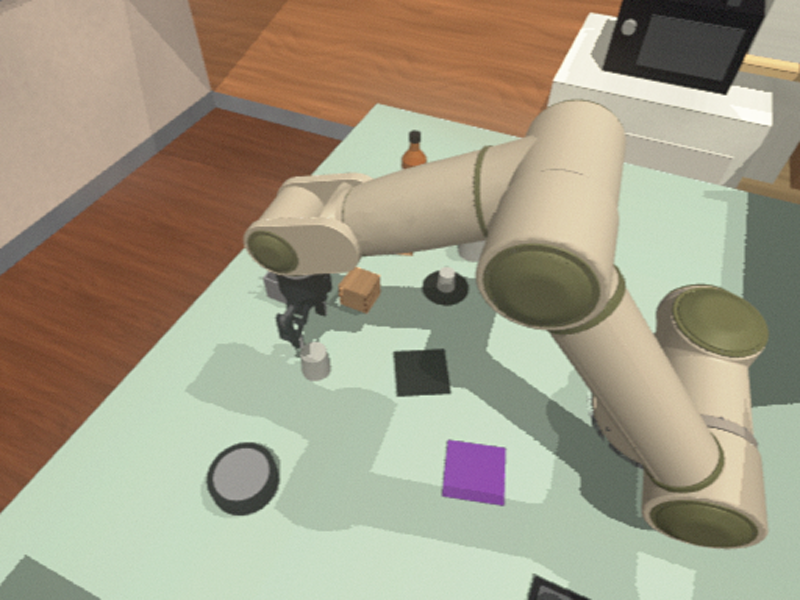

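View pics/top_d.png

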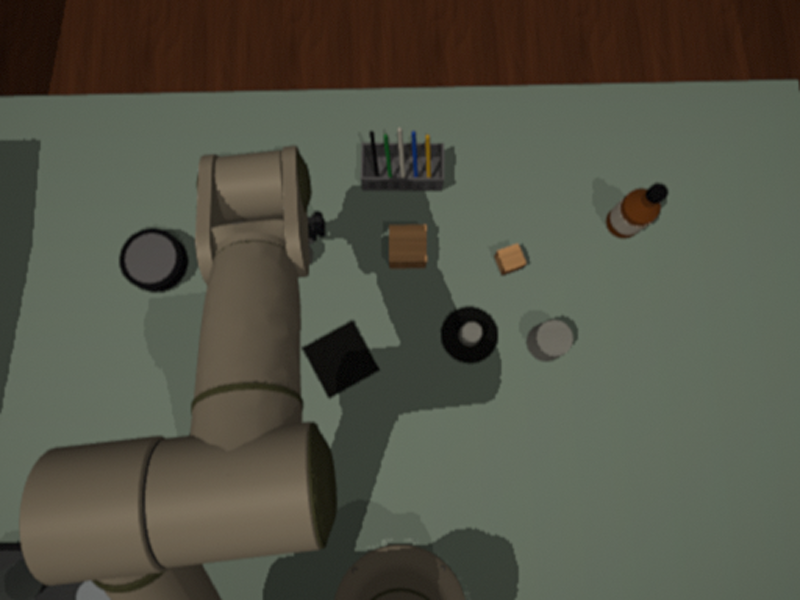

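The small tumbler stands on the round mat centre at top (470,334), within about 1 mm. The gripper is above the medium tumbler at side (315,360). Descending and gripping.

```bash
python3 -m creep '[{"grip":80,"linear":[0.5,-0.5,20],"rot":[0,0,0]},{"grip":80,"linear":[0,0,25],"rot":[0,0,0]},{"grip":80,"linear":[0,0,25],"rot":[0,0,0]},{"grip":80,"linear":[0,0,20],"rot":[0,0,0]},{"grip":80,"linear":[0,0,12],"rot":[0,0,0]},{"grip":80,"linear":[0,0,0],"rot":[0,0,0]},{"grip":40,"linear":[0,0,0],"rot":[0,0,0]},{"grip":40,"linear":[0,0,0],"rot":[0,0,0]},{"grip":40,"linear":[0,0,0],"rot":[0,0,0]},{"grip":40,"linear":[0,0,0],"rot":[0,0,0]},{"grip":40,"linear":[0,0,0],"rot":[0,0,0]},{"grip":40,"linear":[0,0,0],"rot":[0,0,0]}]' 40
```

```text
time_s: 9.92
eef_pos: [623.5, 173.3, 16.1]
ee_rot: [0.0, 1.0, -0.0, 0.002]
force: [-0.6, -1.2, 6.5]
grip_width: 0.632
```

```bash
python3 -m creep '[{"grip":40,"linear":[0,0,-15],"rot":[0,0,0]},{"grip":40,"linear":[0,0,-25],"rot":[0,0,0]},{"grip":40,"linear":[0,0,-30],"rot":[0,0,0]},{"grip":40,"linear":[0,0,-30],"rot":[0,0,0]},{"grip":40,"linear":[-14,28,0],"rot":[0,0,0]},{"grip":40,"linear":[-14,28,0],"rot":[0,0,0]},{"grip":40,"linear":[-14,28,0],"rot":[0,0,0]},{"grip":40,"linear":[-14,28,0],"rot":[0,0,0]},{"grip":40,"linear":[-14,28,0],"rot":[0,0,0]},{"grip":40,"linear":[-14,28,0],"rot":[0,0,0]},{"grip":40,"linear":[-14,28,0],"rot":[0,0,0]},{"grip":40,"linear":[-14,28,0],"rot":[0,0,0]}]'
python3 -m creep '[{"grip":40,"linear":[-14,28,0],"rot":[0,0,0]},{"grip":40,"linear":[-14,28,0],"rot":[0,0,0]},{"grip":40,"linear":[-14,28,0],"rot":[0,0,0]},{"grip":40,"linear":[0,1,0],"rot":[0,0,0]},{"grip":40,"linear":[0,0,0],"rot":[0,0,0]},{"grip":40,"linear":[0,0,0],"rot":[0,0,0]}]'
python3 snap.py e top side
python3 - <<'E'
import cv2,numpy as np
b=np.load("side_e.npz")["p"]
cv2.imwrite("pics/ce.png",cv2.resize(b[110:210,220:350,::-1],(780,600),interpolation=3))
E
```

```text
time_s: 10.92
eef_pos: [509.7, -51.7, 114.8]
ee_rot: [0.0, 1.0, 0.0, 0.001]
force: [0.2, -0.0, -0.5]
grip_width: 0.628
time_s: 11.42
eef_pos: [468.7, -135.3, 114.5]
ee_rot: [0.0, 1.0, -0.0, 0.0]
force: [0.9, 0.8, -0.4]
grip_width: 0.627
```

View pics/ce.png

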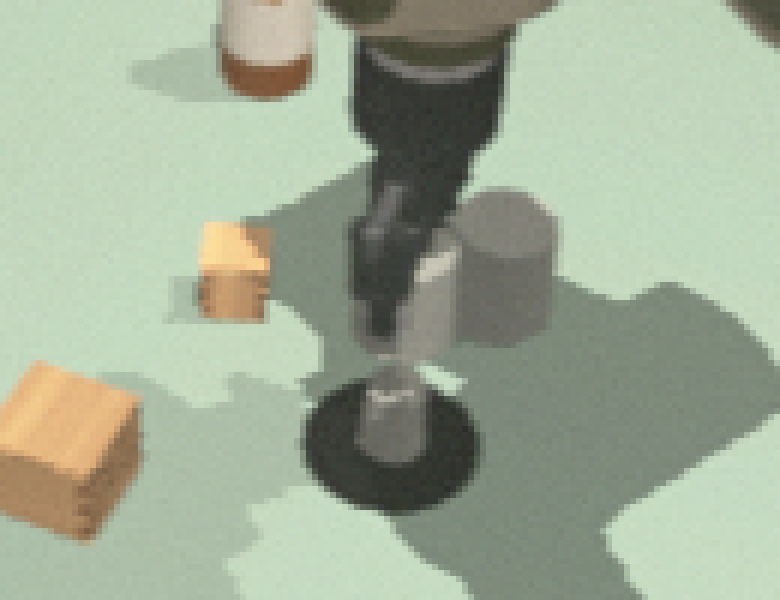

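The held medium tumbler (405,290) is upright above the small one (395,415), and the lean fits perspective. Lowering.

```bash
python3 -m creep '[{"grip":40,"linear":[-0.5,0,20],"rot":[0,0,0]},{"grip":40,"linear":[0,0,20],"rot":[0,0,0]},{"grip":40,"linear":[0,0,15],"rot":[0,0,0]},{"grip":40,"linear":[0,0,8],"rot":[0,0,0]},{"grip":40,"linear":[0,0,8],"rot":[0,0,0]},{"grip":40,"linear":[0,0,0],"rot":[0,0,0]}]'
python3 -m creep '[{"grip":40,"linear":[0,0,8],"rot":[0,0,0]},{"grip":40,"linear":[0,0,6],"rot":[0,0,0]},{"grip":40,"linear":[0,0,4],"rot":[0,0,0]},{"grip":40,"linear":[0,0,2],"rot":[0,0,0]},{"grip":40,"linear":[0,0,0],"rot":[0,0,0]},{"grip":40,"linear":[0,0,0],"rot":[0,0,0]}]'
```

```text
time_s: 12.02
eef_pos: [467.7, -134.8, 42.2]
ee_rot: [-0.0, 1.0, 0.0, -0.001]
force: [-0.6, 0.0, -0.4]
grip_width: 0.627
time_s: 12.52
eef_pos: [468.0, -135.6, 23.2]
ee_rot: [0.0, 1.0, -0.0, 0.0]
force: [0.3, -1.0, -0.7]
grip_width: 0.625
```

```bash
python3 -m creep '[{"grip":40,"linear":[0,0,0.7],"rot":[0,0,0]},{"grip":40,"linear":[0,0,0.7],"rot":[0,0,0]},{"grip":40,"linear":[0,0,0],"rot":[0,0,0]},{"grip":40,"linear":[0,0,0],"rot":[0,0,0]}]'
```

```text
time_s: 12.85
eef_pos: [468.2, -135.7, 22.2]
ee_rot: [0.0, 1.0, -0.0, 0.0]
force: [-1.1, 0.4, 5.3]
grip_width: 0.627
```

```bash
python3 -m creep '[{"grip":78,"linear":[0,0,0],"rot":[0,0,0]},{"grip":78,"linear":[0,0,0],"rot":[0,0,0]},{"grip":78,"linear":[0,0,0],"rot":[0,0,0]},{"grip":78,"linear":[0,0,0],"rot":[0,0,0]},{"grip":85,"linear":[0,0,-15],"rot":[0,0,0]},{"grip":85,"linear":[0,0,-25],"rot":[0,0,0]},{"grip":85,"linear":[0,0,-30],"rot":[0,0,0]},{"grip":85,"linear":[0,0,-30],"rot":[0,0,0]},{"grip":85,"linear":[-8,34,0],"rot":[0,0,0]},{"grip":85,"linear":[-8,34,0],"rot":[0,0,0]},{"grip":85,"linear":[0,34,0],"rot":[0,0,0]},{"grip":85,"linear":[0,34,0],"rot":[0,0,0]}]'
python3 -m creep '[{"grip":85,"linear":[0,0,0],"rot":[0,0,0]},{"grip":85,"linear":[0,0,0],"rot":[0,0,0]}]'
python3 snap.py f top side
```

```text
time_s: 13.85
eef_pos: [451.4, -273.0, 121.9]
ee_rot: [0.0, 1.0, -0.0, 0.0]
force: [0.5, -0.1, 0.2]
grip_width: 0.997
time_s: 14.02
eef_pos: [451.5, -272.7, 121.3]
ee_rot: [-0.0, 1.0, -0.001, -0.0]
force: [0.2, 1.2, -0.3]
grip_width: 0.994
```

View pics/side_f.png

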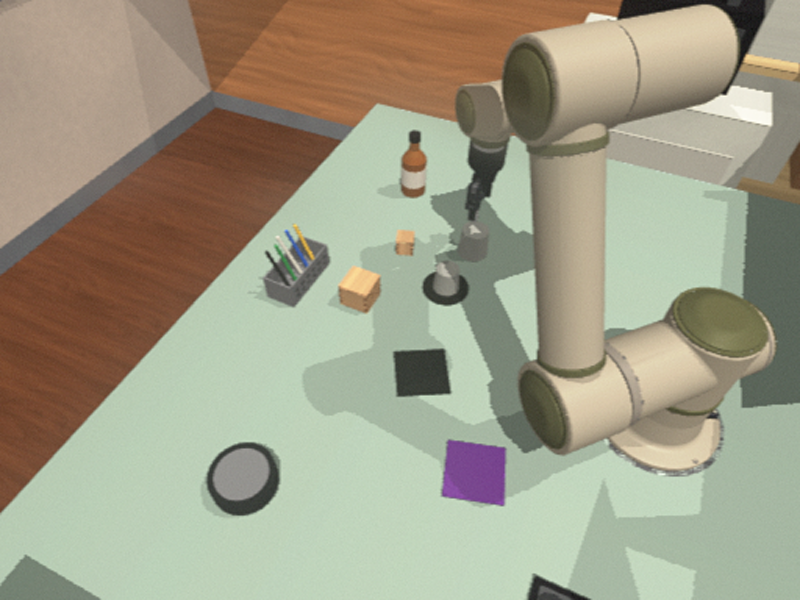

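Run:
```python
from h import *
for n in("top","side"):
    z=np.load(n+"_f.npz");p,d=z["p"],z["d"];W=world(n,d)
    for c,lo in(((468,-135),53),((452,-272),60)):
        m=(np.hypot(W[...,0]-c[0],W[...,1]-c[1])<45)&(W[...,2]>lo)&(W[...,2]<78)
        P=W[m]
        if len(P)<10: print(n,c,len(P));continue
        T=P[P[:,2]>np.percentile(P[:,2],90)-6];print(n,c,len(T),T.mean(0).round(1),np.round(cv2.minAreaRect(T[:,:2].astype(np.float32))[:2],1).tolist())
```

```text
top (468, -135) 267 [ 465.1 -136.3   64.3] [[465.2, -136.8], [48.6, 48.6]]
top (452, -272) 0
side (468, -135) 129 [ 469.2 -132.    64.5] [[469.8, -133.7], [44.7, 48.7]]
side (452, -272) 164 [ 453.2 -269.2   70.3] [[453.3, -269.7], [60.9, 56.1]]
```

The medium tumbler sits on the mat with its top at z 64, as expected for a full nest. Next is the large one.

```bash
python3 -m creep '[{"grip":85.4,"linear":[0.5,-1,20],"rot":[0,0,0]},{"grip":85.4,"linear":[0,0,20],"rot":[0,0,0]},{"grip":85.4,"linear":[0,0,20],"rot":[0,0,0]},{"grip":85.4,"linear":[0,0,20],"rot":[0,0,0]},{"grip":85.4,"linear":[0,0,12],"rot":[0,0,0]},{"grip":85.4,"linear":[0,0,8],"rot":[0,0,0]},{"grip":85.4,"linear":[0,0,0],"rot":[0,0,0]},{"grip":50,"linear":[0,0,0],"rot":[0,0,0]},{"grip":50,"linear":[0,0,0],"rot":[0,0,0]},{"grip":50,"linear":[0,0,0],"rot":[0,0,0]},{"grip":50,"linear":[0,0,0],"rot":[0,0,0]},{"grip":50,"linear":[0,0,0],"rot":[0,0,0]}]' 45
```

```text
time_s: 15.12
eef_pos: [453.5, -271.2, 23.6]
ee_rot: [0.001, 1.0, -0.0, 0.002]
force: [0.8, -0.6, 6.4]
grip_width: 0.744
```

```bash
python3 -m creep '[{"grip":50,"linear":[0,0,-15],"rot":[0,0,0]},{"grip":50,"linear":[0,0,-25],"rot":[0,0,0]},{"grip":50,"linear":[0,0,-30],"rot":[0,0,0]},{"grip":50,"linear":[0,0,-30],"rot":[0,0,0]},{"grip":50,"linear":[0,0,-10],"rot":[0,0,0]},{"grip":50,"linear":[5,-27,0],"rot":[0,0,0]},{"grip":50,"linear":[5,-27,0],"rot":[0,0,0]},{"grip":50,"linear":[5,-27,0],"rot":[0,0,0]},{"grip":50,"linear":[0,-27,0],"rot":[0,0,0]},{"grip":50,"linear":[0,-28,0],"rot":[0,0,0]},{"grip":50,"linear":[0,0,0],"rot":[0,0,0]},{"grip":50,"linear":[0,0,0],"rot":[0,0,0]}]'
python3 snap.py g top side
python3 - <<'E'
import cv2,numpy as np
b=np.load("side_g.npz")["p"]
cv2.imwrite("pics/cg.png",cv2.resize(b[110:210,220:350,::-1],(780,600),interpolation=3))
E
```

```text
time_s: 16.12
eef_pos: [467.3, -133.4, 131.6]
ee_rot: [-0.0, 1.0, 0.001, -0.0]
force: [-0.3, -0.2, -1.8]
grip_width: 0.743
```

View pics/cg.png

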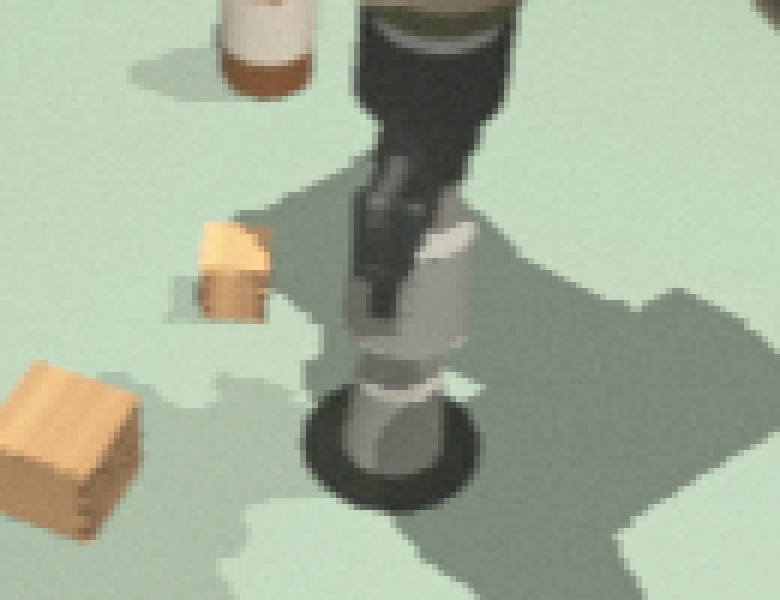

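The large tumbler (409,280) is upright and aligned over the medium (395,425). Lowering, with a small trim.

```bash
python3 -m creep '[{"grip":50,"linear":[0.8,1,15],"rot":[0,0,0]},{"grip":50,"linear":[0,0,15],"rot":[0,0,0]},{"grip":50,"linear":[0,0,10],"rot":[0,0,0]},{"grip":50,"linear":[0,0,8],"rot":[0,0,0]},{"grip":50,"linear":[0,0,8],"rot":[0,0,0]},{"grip":50,"linear":[0,0,0],"rot":[0,0,0]}]'
python3 -m creep '[{"grip":50,"linear":[0,0,8],"rot":[0,0,0]},{"grip":50,"linear":[0,0,8],"rot":[0,0,0]},{"grip":50,"linear":[0,0,8],"rot":[0,0,0]},{"grip":50,"linear":[0,0,8],"rot":[0,0,0]},{"grip":50,"linear":[0,0,0],"rot":[0,0,0]},{"grip":50,"linear":[0,0,0],"rot":[0,0,0]}]'
```

```text
time_s: 16.72
eef_pos: [467.6, -135.5, 74.4]
ee_rot: [-0.001, 1.0, -0.0, -0.001]
force: [-0.1, 0.2, -2.0]
grip_width: 0.745
time_s: 17.22
eef_pos: [468.0, -135.4, 43.3]
ee_rot: [-0.0, 1.0, -0.0, -0.0]
force: [0.5, -0.4, -1.1]
grip_width: 0.75
```

```bash
python3 -m creep '[{"grip":50,"linear":[0,0,5],"rot":[0,0,0]},{"grip":50,"linear":[0,0,4],"rot":[0,0,0]},{"grip":50,"linear":[0,0,3],"rot":[0,0,0]},{"grip":50,"linear":[0,0,1],"rot":[0,0,0]},{"grip":50,"linear":[0,0,0],"rot":[0,0,0]},{"grip":50,"linear":[0,0,0],"rot":[0,0,0]}]'
```

```text
time_s: 17.72
eef_pos: [468.3, -135.5, 30.7]
ee_rot: [0.0, 1.0, -0.0, 0.0]
force: [-0.3, -0.8, -1.5]
grip_width: 0.749
```

```bash
python3 -m creep '[{"grip":50,"linear":[0,0,0.8],"rot":[0,0,0]},{"grip":50,"linear":[0,0,0.7],"rot":[0,0,0]},{"grip":50,"linear":[0,0,0],"rot":[0,0,0]},{"grip":50,"linear":[0,0,0],"rot":[0,0,0]}]'
```

```text
time_s: 18.05
eef_pos: [468.5, -135.7, 29.7]
ee_rot: [0.0, 1.0, -0.0, 0.0]
force: [-1.1, 0.1, 4.1]
grip_width: 0.744
```

```bash
python3 -m creep '[{"grip":85.4,"linear":[0,0,0],"rot":[0,0,0]},{"grip":85.4,"linear":[0,0,0],"rot":[0,0,0]},{"grip":85.4,"linear":[0,0,0],"rot":[0,0,0]},{"grip":85.4,"linear":[0,0,0],"rot":[0,0,0]},{"grip":85.4,"linear":[0,0,-15],"rot":[0,0,0]},{"grip":85.4,"linear":[0,0,-25],"rot":[0,0,0]},{"grip":85.4,"linear":[0,0,-30],"rot":[0,0,0]},{"grip":80,"linear":[0,0,-30],"rot":[0,0,0]},{"grip":70,"linear":[27,16,0],"rot":[0,0,0]},{"grip":70,"linear":[27,16,0],"rot":[0,0,0]},{"grip":70,"linear":[27,16,0],"rot":[0,0,0]},{"grip":70,"linear":[27,16,0],"rot":[0,0,0]}]'
python3 -m creep '[{"grip":70,"linear":[24,13,0],"rot":[0,0,0]},{"grip":70,"linear":[0,0,0],"rot":[0,0,-0.1]},{"grip":70,"linear":[0,0,0],"rot":[0,0,-0.1]},{"grip":70,"linear":[0,0,0],"rot":[0,0,-0.095]},{"grip":70,"linear":[0,0,0],"rot":[0,0,0]},{"grip":70,"linear":[0,0,0],"rot":[0,0,0]}]'
python3 snap.py i top side
python3 - <<'E'
from h import *
b=np.load("side_i.npz")["p"]
cv2.imwrite("pics/ci.png",cv2.resize(b[90:210,200:356,::-1],(780,600),interpolation=3))
for n in("top","side"):
    z=np.load(n+"_i.npz");p,d=z["p"],z["d"];W=world(n,d)
    for c,lo in(((468,-135),60),((600,-212),30)):
        m=(np.hypot(W[...,0]-c[0],W[...,1]-c[1])<45)&(W[...,2]>lo)&(W[...,2]<82)
        P=W[m]
        if len(P)<10: print(n,c,len(P));continue
        T=P[P[:,2]>np.percentile(P[:,2],90)-6];print(n,c,len(T),T.mean(0).round(1),np.round(cv2.minAreaRect(T[:,:2].astype(np.float32))[:2],1).tolist())
E
```

```text
time_s: 19.05
eef_pos: [577.3, -200.2, 129.3]
ee_rot: [0.0, 1.0, -0.0, 0.0]
force: [-0.2, -0.3, -0.1]
grip_width: 0.818
time_s: 19.55
eef_pos: [600.1, -212.5, 129.0]
ee_rot: [-0.0, 0.989, 0.145, -0.0]
force: [0.0, -0.6, -0.3]
grip_width: 0.819
top (468, -135) 0
top (600, -212) 0
side (468, -135) 204 [ 468.7 -131.8   76.5] [[469.1, -132.8], [60.6, 61.5]]
side (600, -212) 87 [ 602.3 -209.9   44.5] [[602.4, -211.9], [38.0, 47.1]]
```

View pics/ci.png

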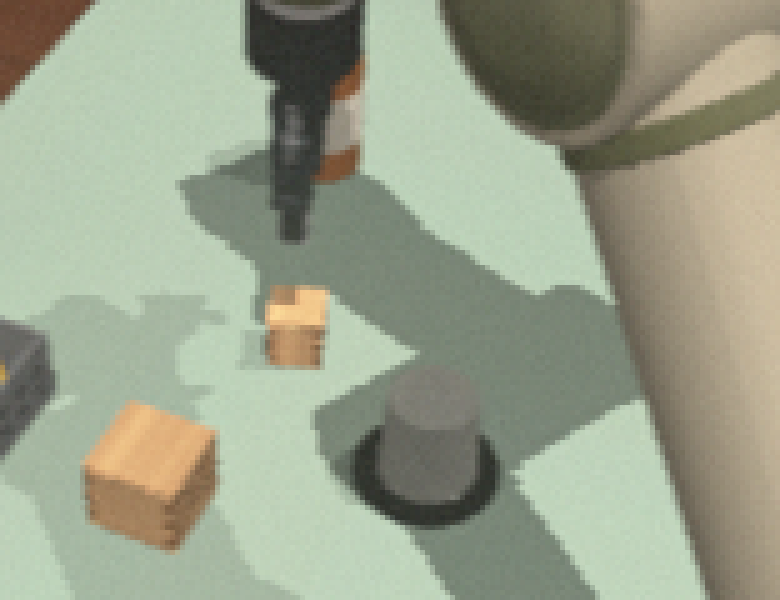

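The steel nest is flush on the round mat: crop (430,440), top at z 76. The tool stands over the small masu at crop (297,325). Descend and grip.

```bash
python3 -m creep '[{"grip":70,"linear":[0,0,25],"rot":[0,0,0]},{"grip":70,"linear":[0,0,30],"rot":[0,0,0]},{"grip":70,"linear":[0,0,30],"rot":[0,0,0]},{"grip":70,"linear":[0,0,22],"rot":[0,0,0]},{"grip":70,"linear":[0,0,10],"rot":[0,0,0]},{"grip":70,"linear":[0,0,0],"rot":[0,0,0]},{"grip":30,"linear":[0,0,0],"rot":[0,0,0]},{"grip":30,"linear":[0,0,0],"rot":[0,0,0]},{"grip":30,"linear":[0,0,0],"rot":[0,0,0]},{"grip":30,"linear":[0,0,0],"rot":[0,0,0]},{"grip":30,"linear":[0,0,0],"rot":[0,0,0]},{"grip":30,"linear":[0,0,0],"rot":[0,0,0]}]' 40
```

```text
time_s: 20.65
eef_pos: [601.2, -213.1, 14.0]
ee_rot: [0.001, 0.989, 0.147, 0.001]
force: [-0.2, -0.0, 6.9]
grip_width: 0.461
```

```bash
python3 -m creep '[{"grip":30,"linear":[0,0,-15],"rot":[0,0,0]},{"grip":30,"linear":[0,0,-25],"rot":[0,0,0]},{"grip":30,"linear":[0,0,-30],"rot":[0,0,0]},{"grip":30,"linear":[0,0,-30],"rot":[0,0,-0.097]},{"grip":30,"linear":[0,0,0],"rot":[0,0,-0.097]},{"grip":30,"linear":[0,0,0],"rot":[0,0,0]}]'
python3 -m creep '[{"grip":30,"linear":[-0.5,-29,0],"rot":[0,0,0]},{"grip":30,"linear":[-0.5,-30,0],"rot":[0,0,0]},{"grip":30,"linear":[-0.5,-30,0],"rot":[0,0,0]},{"grip":30,"linear":[-0.5,-30,0],"rot":[0,0,0]},{"grip":30,"linear":[-0.5,-30,0],"rot":[0,0,0]},{"grip":30,"linear":[-0.5,-30,0],"rot":[0,0,0]},{"grip":30,"linear":[-0.5,-30,0],"rot":[0,0,0]},{"grip":30,"linear":[-0.5,-30,0],"rot":[0,0,0]},{"grip":30,"linear":[-0.5,-30,0],"rot":[0,0,0]},{"grip":30,"linear":[-0.5,-30,0],"rot":[0,0,0]},{"grip":30,"linear":[-0.5,-30,0],"rot":[0,0,0]},{"grip":30,"linear":[-0.9,-23,0],"rot":[0,0,0]}]'
python3 -m creep '[{"grip":30,"linear":[0,0,0],"rot":[0,0,0]},{"grip":30,"linear":[0,0,0],"rot":[0,0,0]}]'
python3 snap.py j top side
python3 - <<'E'
from h import *
b=np.load("side_j.npz")["p"]
cv2.imwrite("pics/cj.png",cv2.resize(b[150:270,200:356,::-1],(780,600),interpolation=3))
E
```

```text
time_s: 21.15
eef_pos: [600.8, -212.8, 114.3]
ee_rot: [0.001, 0.97, 0.244, 0.001]
force: [1.0, 0.3, -1.5]
grip_width: 0.463
time_s: 22.15
eef_pos: [427.3, 96.9, 111.4]
ee_rot: [-0.0, 0.971, 0.241, -0.001]
force: [-0.1, 0.4, -1.5]
grip_width: 0.462
time_s: 22.32
eef_pos: [428.5, 95.9, 111.7]
ee_rot: [-0.0, 0.97, 0.242, -0.001]
force: [-0.1, 0.5, -0.1]
grip_width: 0.461
```

View pics/cj.png

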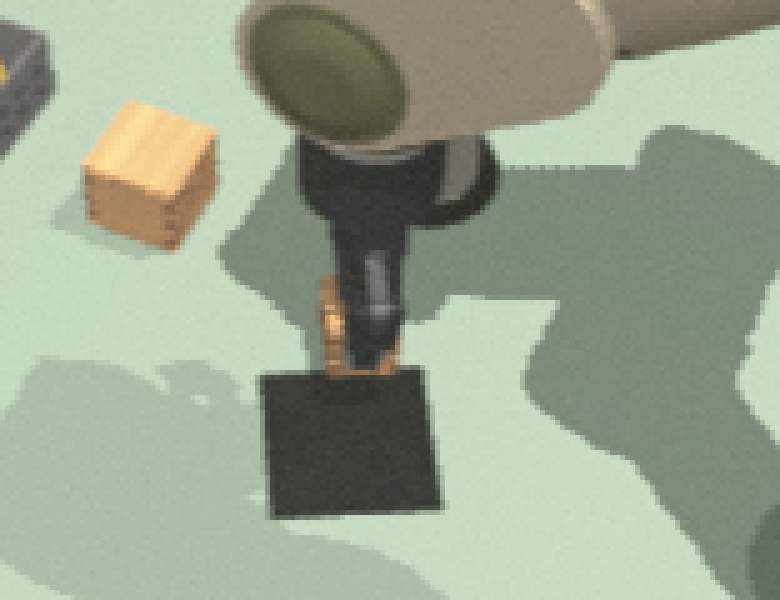

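The held small masu (362,330) is square to the black mat (355,440). Trim and lower.

```bash
python3 -m creep '[{"grip":30,"linear":[1.7,1.2,20],"rot":[0,0,0]},{"grip":30,"linear":[0,0,25],"rot":[0,0,0]},{"grip":30,"linear":[0,0,20],"rot":[0,0,0]},{"grip":30,"linear":[0,0,15],"rot":[0,0,0]},{"grip":30,"linear":[0,0,7],"rot":[0,0,0]},{"grip":30,"linear":[0,0,3],"rot":[0,0,0]},{"grip":30,"linear":[0,0,0],"rot":[0,0,0]},{"grip":30,"linear":[0,0,0],"rot":[0,0,0]}]'
```

```text
time_s: 23.08
eef_pos: [431.9, 94.7, 22.8]
ee_rot: [0.0, 0.97, 0.242, 0.001]
force: [0.0, 0.5, 0.0]
grip_width: 0.461
```

```bash
python3 -m creep '[{"grip":30,"linear":[-0.7,-1.2,0.8],"rot":[0,0,0]},{"grip":30,"linear":[0,0,0.8],"rot":[0,0,0]},{"grip":30,"linear":[0,0,0.8],"rot":[0,0,0]},{"grip":30,"linear":[0,0,0],"rot":[0,0,0]},{"grip":30,"linear":[0,0,0],"rot":[0,0,0]}]'
```

```text
time_s: 23.5
eef_pos: [430.4, 95.8, 20.1]
ee_rot: [0.0, 0.97, 0.242, 0.0]
force: [-0.8, -0.1, 2.7]
grip_width: 0.459
```

```bash
python3 -m creep '[{"grip":70,"linear":[0,0,0],"rot":[0,0,0]},{"grip":70,"linear":[0,0,0],"rot":[0,0,0]},{"grip":70,"linear":[0,0,0],"rot":[0,0,0]},{"grip":70,"linear":[0,0,0],"rot":[0,0,0]},{"grip":85.4,"linear":[0,0,-15],"rot":[0,0,0]},{"grip":85.4,"linear":[0,0,-25],"rot":[0,0,0]},{"grip":85.4,"linear":[0,0,-30],"rot":[0,0,0]},{"grip":85.4,"linear":[0,0,-30],"rot":[0,0,0.1]},{"grip":85.4,"linear":[0,0,0],"rot":[0,0,0.1]},{"grip":85.4,"linear":[0,0,0],"rot":[0,0,0.1]},{"grip":85.4,"linear":[0,0,0],"rot":[0,0,0.1]},{"grip":85.4,"linear":[0,0,0],"rot":[0,0,0.106]}]'
python3 -m creep '[{"grip":85.4,"linear":[25,15,0],"rot":[0,0,0]},{"grip":85.4,"linear":[25,15,0],"rot":[0,0,0]},{"grip":85.4,"linear":[25,15,0],"rot":[0,0,0]},{"grip":85.4,"linear":[25,15,0],"rot":[0,0,0]},{"grip":85.4,"linear":[25,15,0],"rot":[0,0,0]},{"grip":85.4,"linear":[25,15,0],"rot":[0,0,0]},{"grip":85.4,"linear":[25,15,0],"rot":[0,0,0]},{"grip":85.4,"linear":[23,15,0],"rot":[0,0,0]},{"grip":85.4,"linear":[0,0,0],"rot":[0,0,0]},{"grip":85.4,"linear":[0,0,0],"rot":[0,0,0]},{"grip":85.4,"linear":[0,0,0],"rot":[0,0,0]}]'
python3 snap.py k top side
python3 - <<'E'
from h import *
b=np.load("side_k.npz")["p"]
cv2.imwrite("pics/ck.png",cv2.resize(b[150:270,200:356,::-1],(780,600),interpolation=3))
for n in("top","side"):
    z=np.load(n+"_k.npz");p,d=z["p"],z["d"];W=world(n,d)
    for c,lo in(((430,95),35),((468,-135),60),((626,-28),45)):
        m=(np.hypot(W[...,0]-c[0],W[...,1]-c[1])<52)&(W[...,2]>lo)&(W[...,2]<82)
        P=W[m]
        if len(P)<10: print(n,c,len(P));continue
        T=P[P[:,2]>np.percentile(P[:,2],90)-6];print(n,c,len(T),T.mean(0).round(1),cv2.minAreaRect(T[:,:2].astype(np.float32)))
E
```

```text
time_s: 24.5
eef_pos: [430.1, 95.7, 119.9]
ee_rot: [0.0, 1.0, -0.011, 0.0]
force: [-0.6, 1.0, 0.2]
grip_width: 0.997
time_s: 25.42
eef_pos: [625.4, -27.3, 119.4]
ee_rot: [-0.0, 1.0, -0.009, -0.001]
force: [0.2, 0.8, -0.0]
grip_width: 0.998
top (430, 95) 0
top (468, -135) 415 [ 465.3 -135.9   76.1] ((465.3084716796875, -136.19845581054688), (59.4797477722168, 61.45295715332031), 43.42518615722656)
top (626, -28) 0
side (430, 95) 153 [431.5  98.4  50.8] ((431.11962890625, 98.1858901977539), (40.07786560058594, 39.865478515625), 30.15849494934082)
side (468, -135) 209 [ 468.8 -131.3   76.4] ((468.9202575683594, -132.61859130859375), (60.86985397338867, 61.38715744018555), 0.609762966632843)
side (626, -28) 304 [627.1 -25.4  60.6] ((628.1934814453125, -26.24020767211914), (67.91720581054688, 67.82180786132812), 89.62151336669922)
```

View pics/ck.png

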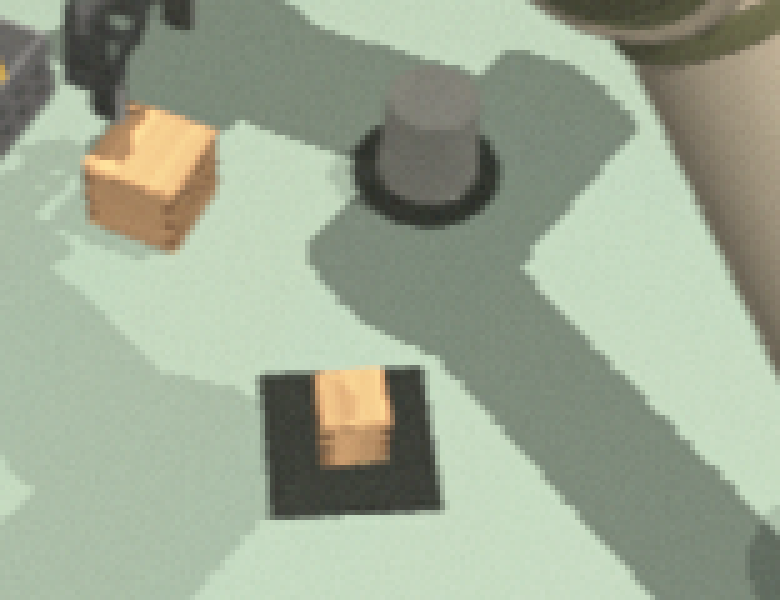

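The small masu stands square and central on the black mat at crop (353,415). Now grip the large masu.

```bash
python3 -m creep '[{"grip":85.4,"linear":[1,0.5,20],"rot":[0,0,0]},{"grip":85.4,"linear":[0,0,25],"rot":[0,0,0]},{"grip":85.4,"linear":[0,0,20],"rot":[0,0,0]},{"grip":85.4,"linear":[0,0,20],"rot":[0,0,0]},{"grip":85.4,"linear":[0,0,12],"rot":[0,0,0]},{"grip":85.4,"linear":[0,0,8],"rot":[0,0,0]},{"grip":85.4,"linear":[0,0,0],"rot":[0,0,0]},{"grip":55,"linear":[0,0,0],"rot":[0,0,0]},{"grip":55,"linear":[0,0,0],"rot":[0,0,0]},{"grip":55,"linear":[0,0,0],"rot":[0,0,0]},{"grip":55,"linear":[0,0,0],"rot":[0,0,0]},{"grip":55,"linear":[0,0,0],"rot":[0,0,0]}]' 40
```

```text
time_s: 26.52
eef_pos: [627.8, -28.3, 16.0]
ee_rot: [0.0, 1.0, -0.009, 0.001]
force: [0.8, 0.4, 6.5]
grip_width: 0.768
```

```bash
python3 -m creep '[{"grip":55,"linear":[0,0,-15],"rot":[0,0,0]},{"grip":55,"linear":[0,0,-25],"rot":[0,0,0]},{"grip":55,"linear":[0,0,-30],"rot":[0,0,0]},{"grip":55,"linear":[0,0,-30],"rot":[0,0,-0.1]},{"grip":55,"linear":[0,0,0],"rot":[0,0,-0.1]},{"grip":55,"linear":[0,0,0],"rot":[0,0,-0.1]},{"grip":55,"linear":[0,0,0],"rot":[0,0,-0.1]},{"grip":55,"linear":[0,0,0],"rot":[0,0,-0.106]},{"grip":55,"linear":[0,0,0],"rot":[0,0,0]}]'
python3 -m creep '[{"grip":55,"linear":[-14,-25,0],"rot":[0,0,0]},{"grip":55,"linear":[-14,-25,0],"rot":[0,0,0]},{"grip":55,"linear":[-14,-25,0],"rot":[0,0,0]},{"grip":55,"linear":[-14,-25,0],"rot":[0,0,0]},{"grip":55,"linear":[-14,-25,0],"rot":[0,0,0]},{"grip":55,"linear":[-14,-25,0],"rot":[0,0,0]},{"grip":55,"linear":[-14,-25,0],"rot":[0,0,0]},{"grip":55,"linear":[-17,-27,0],"rot":[0,0,0]},{"grip":55,"linear":[0,0,0],"rot":[0,0,0]},{"grip":55,"linear":[0,0,0],"rot":[0,0,0]},{"grip":55,"linear":[0,0,0],"rot":[0,0,0]}]'
python3 snap.py l top side
python3 - <<'E'
from h import *
b=np.load("side_l.npz")["p"]
cv2.imwrite("pics/cl.png",cv2.resize(b[150:270,200:356,::-1],(780,600),interpolation=3))
E
```

```text
time_s: 27.27
eef_pos: [626.7, -28.2, 114.5]
ee_rot: [-0.0, 0.97, 0.244, -0.0]
force: [0.3, 0.1, 0.1]
grip_width: 0.767
time_s: 28.18
eef_pos: [431.2, 96.0, 115.1]
ee_rot: [0.0, 0.971, 0.241, 0.0]
force: [-0.1, 0.3, -1.2]
grip_width: 0.77
```

View pics/cl.png

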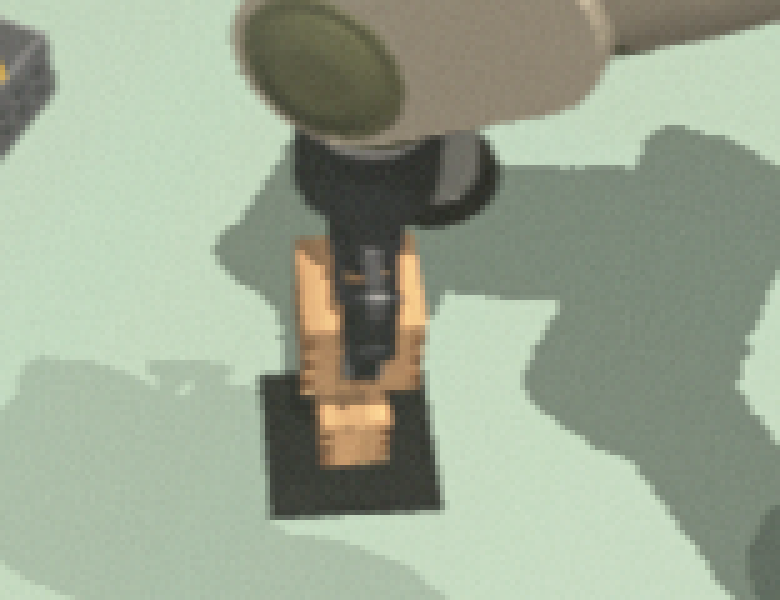

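The large masu (362,320) is square above the small one (354,430), about 1 mm off after perspective. Trim and lower.

```bash
python3 -m creep '[{"grip":55,"linear":[1,0,20],"rot":[0,0,0]},{"grip":55,"linear":[0,0,15],"rot":[0,0,0]},{"grip":55,"linear":[0,0,10],"rot":[0,0,0]},{"grip":55,"linear":[0,0,8],"rot":[0,0,0]},{"grip":55,"linear":[0,0,8],"rot":[0,0,0]},{"grip":55,"linear":[0,0,0],"rot":[0,0,0]}]'
python3 -m creep '[{"grip":55,"linear":[0,0,8],"rot":[0,0,0]},{"grip":55,"linear":[0,0,8],"rot":[0,0,0]},{"grip":55,"linear":[0,0,6],"rot":[0,0,0]},{"grip":55,"linear":[0,0,4],"rot":[0,0,0]},{"grip":55,"linear":[0,0,3],"rot":[0,0,0]},{"grip":55,"linear":[0,0,0],"rot":[0,0,0]},{"grip":55,"linear":[0,0,0],"rot":[0,0,0]}]'
```

```text
time_s: 28.78
eef_pos: [431.2, 96.4, 52.6]
ee_rot: [-0.0, 0.97, 0.242, -0.001]
force: [-0.1, -0.0, -1.1]
grip_width: 0.77
time_s: 29.37
eef_pos: [431.6, 96.6, 24.8]
ee_rot: [-0.0, 0.97, 0.242, -0.0]
force: [0.5, 0.3, -0.8]
grip_width: 0.77
```

```bash
python3 -m creep '[{"grip":55,"linear":[0,0,1],"rot":[0,0,0]},{"grip":55,"linear":[0,0,0.9],"rot":[0,0,0]},{"grip":55,"linear":[0,0,0.9],"rot":[0,0,0]},{"grip":55,"linear":[0,0,0],"rot":[0,0,0]},{"grip":55,"linear":[0,0,0],"rot":[0,0,0]}]'
```

```text
time_s: 29.78
eef_pos: [431.7, 96.6, 22.2]
ee_rot: [0.0, 0.97, 0.242, 0.0]
force: [-0.3, -0.3, 1.0]
grip_width: 0.768
```

```bash
python3 -m creep '[{"grip":55,"linear":[0,0,0.6],"rot":[0,0,0]},{"grip":55,"linear":[0,0,0],"rot":[0,0,0]},{"grip":55,"linear":[0,0,0],"rot":[0,0,0]}]'
```

```text
time_s: 30.03
eef_pos: [431.8, 96.6, 21.9]
ee_rot: [0.0, 0.97, 0.242, 0.0]
force: [-1.7, 0.9, 7.3]
grip_width: 0.771
```

```bash
python3 -m creep '[{"grip":85.4,"linear":[0,0,0],"rot":[0,0,0]},{"grip":85.4,"linear":[0,0,0],"rot":[0,0,0]},{"grip":85.4,"linear":[0,0,0],"rot":[0,0,0]},{"grip":85.4,"linear":[0,0,0],"rot":[0,0,0]},{"grip":85.4,"linear":[0,0,-15],"rot":[0,0,0]},{"grip":85.4,"linear":[0,0,-25],"rot":[0,0,0]},{"grip":85.4,"linear":[0,0,-30],"rot":[0,0,0]},{"grip":85.4,"linear":[0,0,-30],"rot":[0,0,0]},{"grip":85.4,"linear":[0,0,-30],"rot":[0,0,0]},{"grip":85.4,"linear":[0,0,-30],"rot":[0,0,0]},{"grip":85.4,"linear":[0,0,-30],"rot":[0,0,0]},{"grip":85.4,"linear":[-10,20,0],"rot":[0,0,0]}]'
python3 -m creep '[{"grip":85.4,"linear":[-10,30,0],"rot":[0,0,0]},{"grip":85.4,"linear":[-10,30,0],"rot":[0,0,0]},{"grip":85.4,"linear":[-12,30,0],"rot":[0,0,0]},{"grip":85.4,"linear":[-15,30,0],"rot":[0,0,0]},{"grip":85.4,"linear":[-15,30,0],"rot":[0,0,0]},{"grip":85.4,"linear":[-15,30,0],"rot":[0,0,0]},{"grip":85.4,"linear":[-15,30,0],"rot":[0,0,0]},{"grip":85.4,"linear":[-15,30,0],"rot":[0,0,0]},{"grip":85.4,"linear":[-15,30,0],"rot":[0,0,0]},{"grip":85.4,"linear":[-15,30,0],"rot":[0,0,0]},{"grip":85.4,"linear":[-15,30,0],"rot":[0,0,0]},{"grip":85.4,"linear":[-15,30,0],"rot":[0,0,0]}]'
python3 -m creep '[{"grip":85.4,"linear":[-15,30,0],"rot":[0,0,0]},{"grip":85.4,"linear":[-15,30,0],"rot":[0,0,0]},{"grip":85.4,"linear":[0,0,0],"rot":[0,0,0]},{"grip":85.4,"linear":[0,0,0],"rot":[0,0,0]},{"grip":85.4,"linear":[0,0,0],"rot":[0,0,0]}]'
python3 snap.py z top side
python3 - <<'E'
from h import *
b=np.load("side_z.npz")["p"]
cv2.imwrite("pics/cz.png",cv2.resize(b[130:270,200:382,::-1],(780,600),interpolation=3))
for n in("top","side"):
    z=np.load(n+"_z.npz");p,d=z["p"],z["d"];W=world(n,d)
    for c,lo in(((430,95),45),((468,-135),60)):
        m=(np.hypot(W[...,0]-c[0],W[...,1]-c[1])<60)&(W[...,2]>lo)&(W[...,2]<85)
        P=W[m]
        if len(P)<10: print(n,c,len(P));continue
        T=P[P[:,2]>np.percentile(P[:,2],90)-6];print(n,c,len(T),T.mean(0).round(1),T[:,2].std().round(2),cv2.minAreaRect(T[:,:2].astype(np.float32)))
E
```

```text
time_s: 31.03
eef_pos: [433.9, 75.8, 216.6]
ee_rot: [0.001, 0.97, 0.243, 0.004]
force: [1.4, -0.5, 1.2]
grip_width: 0.999
time_s: 32.03
eef_pos: [453.3, -323.6, 211.2]
ee_rot: [-0.0, 0.97, 0.242, -0.0]
force: [1.1, -0.1, -0.5]
grip_width: 0.998
time_s: 32.45
eef_pos: [455.3, -388.5, 211.0]
ee_rot: [-0.0, 0.97, 0.242, -0.0]
force: [0.5, -0.2, -0.1]
grip_width: 1.002
top (430, 95) 599 [428.8  95.1  66. ] 1.84 ((429.006103515625, 95.33258056640625), (66.20710754394531, 65.81730651855469), 28.10150146484375)
top (468, -135) 404 [ 464.8 -135.8   76.1] 1.94 ((465.36376953125, -136.1494598388672), (60.18400192260742, 60.343589782714844), 17.004398345947266)
side (430, 95) 433 [431.7  99.7  66.7] 1.64 ((432.3714599609375, 97.93806457519531), (66.38536071777344, 68.07913208007812), 27.751497268676758)
side (468, -135) 209 [ 468.6 -131.5   76.5] 1.65 ((468.96844482421875, -133.9786376953125), (60.14847946166992, 61.85438537597656), 21.900211334228516)
```

View pics/top_z.png

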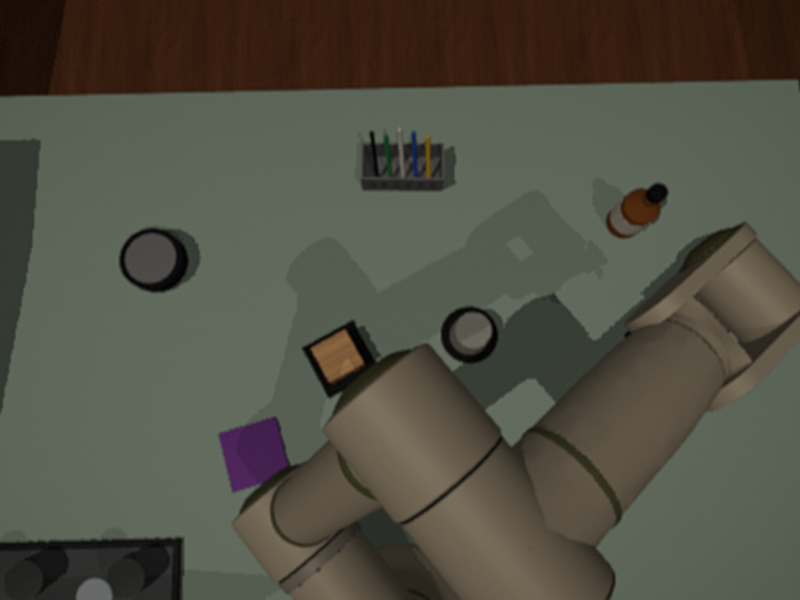

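View pics/side_z.png

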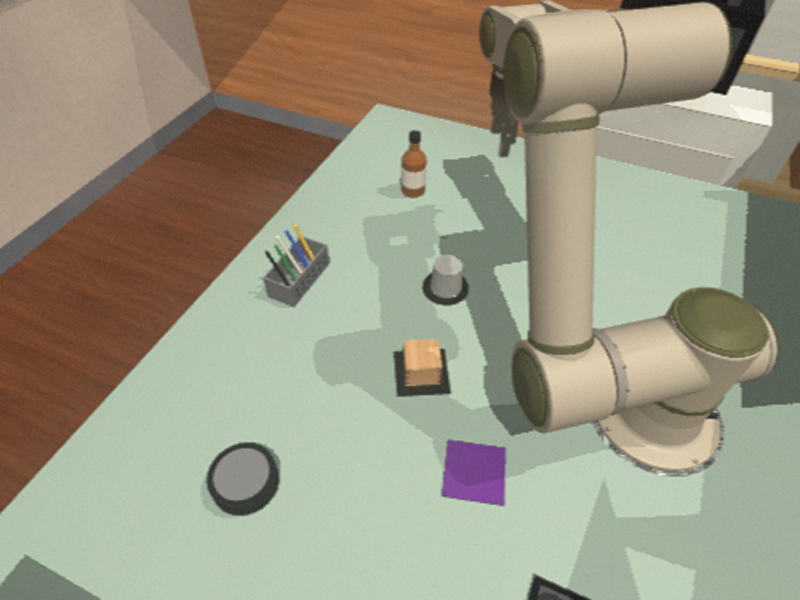

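Both nests are central on their mats: steel at side (446,278), wood at side (422,365). Their tops are at z 76 and 66, as expected with the rims on the mats. The bottle, dishes, pen box and purple mat have not moved, and the arm is clear. Handing in.

Run:
```python
from rig import ctrl,sensors
print(ctrl.finish_job(), sensors.sense()["time_s"])
```

```text
the job is handed in; nothing more can be done
the job is handed in; nothing more can be done
```

Both nests are finished and the job is handed in, at about 32.5 s of the 128 s allowed. The round mat has the small, medium and large tumblers, set in that order. The black square mat has the small wooden box cup and then the large one, turned square to the mat. I left the purple look-alike mat alone.

**Last checks:**
- **Height:** the tops measured 76 mm (steel) and 66 mm (wood), which is the mat plus the outer cup's full height, so both outer rims rest on the mats. The inner cups can't be seen now. Each was set down on light contact (about 3–5 N), and the pictures taken before it was covered showed it upright in the middle of the mat.
- **Position:** each nest is within about 1.5 mm of its mat's centre, taking the average of the two cameras.
- **Surroundings:** the bottle, dishes and pen box look unmoved, and the open gripper is well clear. Force readings between moves stayed under 8 N.

**What disagreed:** the two cameras differ by up to about 4 mm throughout, within their stated calibration error. I used the average, which matched the arm's own position reading.

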